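# Load the instrument cases into the cradle and close the hold-down arm

## Task

Push the large case along the bench into the cradle until it is home against the back stop, without lifting or tipping it; then set the medium case on it and the small case on top, each centred and square on the one below, long sides all the same way. Finally swing the hold-down arm over the column until it is fully closed in its catch. Leave the steel canister, the bottle and the binder where they stand.

Things in the scene. Friction and masses are not known exactly. Their poses are not given: they have to be found in the camera images.
- cradle: steel cradle fixed on the bench. Origin on the bench at the bay's centre, where the large case's origin comes when home. x points from the open mouth (-x) to the back stop (26 mm high, face at x=+60.5 mm), z up. No floor: the case slides on the bench. Rails 18 mm high, inner faces y=+-54, x=-20 to +60. Feet 6 mm high out to y=+-105, x=-20 to +40.
- mouth (a point): point on the bench midway between the outer ends of the two flared lips, 51 mm before the cradle's origin. The lips (18 mm high) run from the rails' ends (cradle x=-20, y=+-57 mm) out to (x=-51, y=+-75).
- catch (a point): the catch on its post at cradle (0, -92 mm), 141 mm above the bench: a bracket open to the cradle's +x, rising to 168 mm; the closed bar's end rests in it. Post 16 mm thick; the hinge post at (0, +92) is like it.
- hold_arm (a joint): hold-down arm: level bar 8 mm thick, 24 mm high (141 to 165 mm above bench), 193 mm long, turning about the hinge post's upright axis; stays where left. 0 rad = closed (a stop), lying along the cradle's -y over the column's middle, end in the catch; grows as it swings out towards the cradle's +x (1.57 = along +x), up to 2.1. Closed, it clears the finished column (135 mm) by 6 mm.
- bar_hinge (a point): point on the hinge axis at the bar's underside, 141 mm above the bench; axes as the cradle.
- bar_knob (a point): centre of the top of the black upright knob (16 mm thick, 20 mm high, top 185 mm above the bench) standing on the bar 165 mm from the hinge axis.
- large_case: closed cream instrument case, 120 (its x) by 100 (its y) by 50 mm high; too wide to grasp. Origin at the centre of its underside; z up. It starts before the cradle's mouth, out of line and askew.
- medium_case: closed cream case, 100 (x) by 62 (y) by 45 mm high. Origin at the centre of its underside.
- small_case: closed cream case, 76 (x) by 50 (y) by 40 mm high. Origin at the centre of its underside.
- canister: bystander: upright steel canister, 66 mm across, 92 mm high, origin under its centre.
- bottle: bystander: white plastic bottle, 76 mm across, 190 mm high, origin under its centre.
- binder: bystander: white binder lying flat, 100 (x) by 150 (y) by 25 mm high, origin under its centre.
Things that resemble listed ones, but are neither listed nor needed, are in the scene too. There is more than one size of the cradle; the job needs the smaller.

How it is judged:
By the outcome, as a careful person would: the job done as asked, in the order asked, and still so for the second after the job is handed in, with the robot touching nothing.
It also fails if it takes over 72 s, if anything falls off the work surface, if the arm or the gripper's body presses on something with over 40 N, if the wrist force passes 120 N, or if a joint passes its speed limit or range.

## Robot

A 6-joint arm with a two-finger parallel gripper is mounted at the origin on the work surface. World frame = base frame: x ahead of the robot, y to its left, z up, the work surface at z = 0. Lengths are in m, angles in rad, forces in N, time in s.
With the tool pointing down it reaches from about 0.425 to 0.95 m from the base axis. Payload 3.5 kg.
Tool frame: the origin (TCP) lies at the very end of the fingers, on their centre line; the grasp point (between the pads) lies arm.grip_depth behind it (arm.grip_depth is the distance from the TCP to the grasp point, in m); y points along the fingers, x is the direction in which the jaws open and shut, and the axes are right-handed (so a half turn about y gives the same grasp; the last joint's range is limited). The gripper opens to 85 mm and grips with 20 to 120 N. Pads are 22 mm wide; open, the fingers measure 114 mm over their backs; the gripper's body (76 mm by 85 mm) begins 54 mm behind the grasp point. The pads swing forward as they close: fully open they stand 13 mm farther back than shut.
Start: joints at [-1.47, 0.286, 1.577, -0, 1.279, -0.15], TCP at [0.168, -0.654, 0.231] pointing down, gripper open.
Joint ranges: [-2.77, 2.77], [-0.9, 2.22], [0.21, 2.48], [-1.53, 4.67], [0.24, 2.81], [-2.84, 2.84]. Speed limits (rad/s): [2.79, 2.79, 3.14, 3.14, 3.14, 3.14].

## Interface

Orientations are given as [roll, pitch, yaw] about the fixed x, y, z axes, in that order (R = Rz(yaw) Ry(pitch) Rx(roll)).
In Python, from plant import state, imaging, arm gives the robot as it stands. The module is installed in compiled form; this text tells all that it offers.
- The arm moves only by the tool apply_moves, never from a script. Its argument "motion" is a list of rows, each a list of 5 numbers: the shift along the world's x, y, z in m, then the turn about the world's z in rad, then the finger opening in m, from 0 to 0.0854. In form: [[dx, dy, dz, twist, fingers], ...]. A call has 1 to 12 rows; each row shifts and turns the commanded pose from where the row before left it; what a row does not reach is not made up. A row lasts 1/10 s, in which the tool goes at most 50 mm and 8.59 degrees, less where a joint would pass 70% of its speed; a pose out of reach is approached as far as the arm can. A call is refused whole if a number of a shift passes 0.05 or a number of a turn 0.15, either way. A call with a gripper value outside its range is refused whole. The fingers move at their own pace and stop on an object; "squeeze" is the grip in N (left out, the last holds). Time passes only in rows, so rows that do not move let the fingers close. It gives the time, the measured TCP pose, the force and the opening at its end, in the units of the state.
- state(): the state, without advancing time (a new reading comes with each control period).
- imaging.get_image(name): name is "scene" or "top" or "wrist"; returns a dict with "color" (384x512x3 uint8, red, green, blue), "z_map" (384x512 float32, m along the optical axis (not along the pixel's ray), 0 where there is no reading), "fov_y" (degrees; the focal length in pixels is half the picture's height over the tangent of half this angle, whatever the lens; pixels are square), "cx", "cy" (the principal point, pixels), "R" (3x3) and "t" (3): a world point X has camera coordinates R X + t. Camera axes: x right, y down, z forward; pixel columns grow to the right and rows downward; lengths in m; the calibration is good to about 2 mm. A picture is of the moment at which its call begins.
- arm.hand_in(): hands the job in, once; it reports no verdict.
The state is a dict: "time": time; "qpos": joint angles; "qd": joint speeds; "joint_efforts": joint torques, N m; "tool_pos": TCP position; "tool_rot": TCP orientation; "contact_force": force on the tool from outside, world axes, zero at the start; "moment": the same for the moment, N m; "gripper_width": finger opening in m.
Only numpy, scipy, OpenCV 4.12 (cv2) and the standard library are available. Lean on these libraries where they do the work, as an engineer would, in place of code of your own. Each camera call takes 0.05 s, during which the arm holds its last target. There are 200 camera calls.

## Working session

There is one attempt and no reset: what is moved stays moved. The work goes in short steps, Python scripts to look and compute and a tool call to move; the robot and the scene stay as the last step left them, time stands still between calls to the robot, and variables do not carry over. Pictures are saved under pics/ and viewed, about 8 in all and at most 12, crops included, and the job is handed in when it is done.

Besides the shell and the picture viewer there is one more tool, called after "Emit:" as name(argument=value, ...) on one line, values as JSON. apply_moves: Moves the arm, as the interface text tells. Its arguments: {"type":"object","properties":{"motion":{"type":"array","items":{"type":"array","items":{"type":"number"}}},"squeeze":{"type":"number"}},"required":["motion"]}

```bash
mkdir -p pics; cat > h.py <<'E'
import numpy as np, cv2, sys
from plant import state, imaging, arm
def get(n):
    d=imaging.get_image(n); d['f']=d['color'].shape[0]/2/np.tan(np.radians(d['fov_y'])/2)
    z=d['z_map'];v,u=np.mgrid[:z.shape[0],:z.shape[1]]
    pc=np.stack([(u-d['cx'])/d['f']*z,(v-d['cy'])/d['f']*z,z],-1)
    d['P']=(pc-np.array(d['t']))@np.array(d['R']); d['P'][z==0]=np.nan
    return d
def save(img,n): cv2.imwrite('pics/'+n,cv2.cvtColor(img,cv2.COLOR_RGB2BGR))
def rect(P,mask):
    "min-area rect of the xy points: centre, size, long-side angle deg"
    q=P[mask][:,:2].astype(np.float32); c,s,a=cv2.minAreaRect(q)
    if s[0]<s[1]: s=(s[1],s[0]);a+=90
    return np.round(c,4),np.round(s,4),(a+90)%180-90
E
python3 - <<'E'
from h import *
s=state();print({k:np.round(v,3) for k,v in s.items()},arm.grip_depth)
a=get('scene');b=get('top')
np.savez('v0.npz',sc=a['color'],sp=a['P'],tc=b['color'],tp=b['P'])
save(cv2.resize(a['color'],(800,600)),'s0.png');save(cv2.resize(b['color'],(800,600)),'t0.png')
for d in(a,b):print(np.round(-np.array(d['R']).T@np.array(d['t']),3),d['fov_y'])
E
```

```text
{'time': np.float64(0.0), 'qpos': array([-1.47 ,  0.287,  1.578,  0.   ,  1.279, -0.15 ]), 'qd': array([ 0.   , -0.001, -0.002, -0.001,  0.001,  0.   ]), 'joint_efforts': array([ 0.0000e+00, -4.0598e+01, -2.9263e+01, -0.0000e+00,  6.0000e-03,
        0.0000e+00]), 'tool_pos': array([ 0.167, -0.653,  0.23 ]), 'tool_rot': array([-1.57 ,  0.002, -1.32 ]), 'contact_force': array([ 0.2  , -0.285, -0.338]), 'moment': array([-0.067, -0.022,  0.075]), 'gripper_width': np.float64(0.086)} 0.0187
[ 1.539 -0.217  1.021] 52.892545579570324
[0.518 0.079 1.81 ] 47.887316428970564
```

View pics/s0.png

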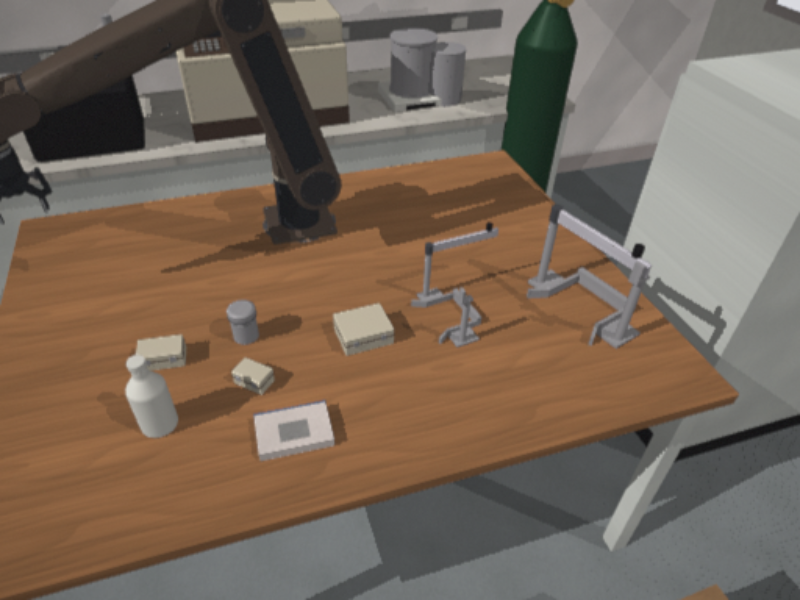

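View pics/t0.png

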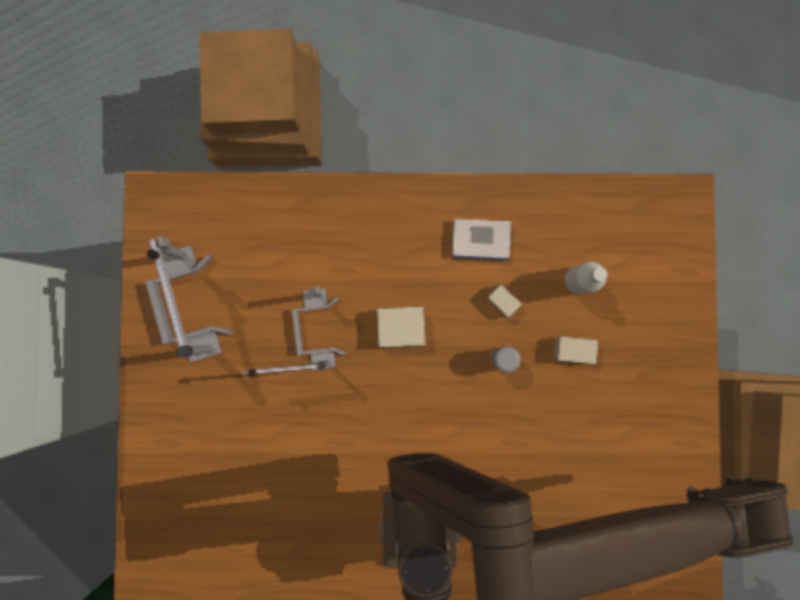

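The top view has +x up and +y to the left. The large case is at top pixel (401,327), the small cradle at (318,330) with its bar swung out, and the larger decoy cradle at (180,300). The medium case is at (578,350), the small case at (505,300), the canister at (507,359), the bottle at (587,278) and the binder at (482,239).

```bash
cat > m0.py <<'E'
from h import *
v=np.load('v0.npz');P=v['tp'];k=1.5625
def box(u0,v0,u1,v1,z0,z1):
    m=np.zeros(P.shape[:2],bool);m[int(v0/k):int(v1/k),int(u0/k):int(u1/k)]=1
    return m&(P[...,2]>z0)&(P[...,2]<z1)
for n,b in dict(large=(365,295,440,360,.04,.06),med=(545,325,610,375,.035,.06),small=(480,275,530,325,.03,.05),can=(485,340,530,380,.08,.11),bottle=(555,255,615,300,.02,.25),binder=(440,205,525,265,.015,.04),bar=(235,355,340,385,.12,.175),knob=(235,355,340,385,.175,.2),stop=(285,285,312,370,.015,.035),post_catch=(300,280,335,310,.12,.19),frame=(285,280,355,375,.008,.04),bigbar=(140,230,230,365,.12,.5)).items():
    m=box(*b);print(n,m.sum(),rect(P,m) if m.sum()>3 else'',np.round(np.nanmedian(P[m][:,2]),4) if m.sum() else '')
S=[c[int(a):int(b),int(d):int(e)] for c,a,b,d,e in [(v['tc'],270/k,400/k,230/k,450/k)]][0]
save(cv2.resize(S,None,fx=5,fy=5,interpolation=cv2.INTER_CUBIC),'c0.png');print(S.shape)
E
python3 m0.py
```

```text
large 701 (array([0.5314, 0.051 ]), array([0.1198, 0.1009]), -87.28570365905762) 0.0508
med 381 (array([ 0.4713, -0.4099]), array([0.1007, 0.0625]), 85.5098876953125) 0.0457
small 226 (array([ 0.6002, -0.221 ]), array([0.0734, 0.051 ]), 45.35902786254883) 0.0411
can 219 (array([ 0.4484, -0.2178]), array([0.0646, 0.063 ]), 29.339942932128906) 0.0925
bottle 406 (array([ 0.6572, -0.4234]), array([0.0733, 0.0728]), 39.764034271240234) 0.1308
binder 876 (array([ 0.7641, -0.1776]), array([0.1798, 0.1013]), 86.85908508300781) 0.0266
bar 126 (array([0.4297, 0.3383]), array([0.2024, 0.0159]), -86.2673089504242) 0.1644
knob 15 (array([0.4248, 0.3275]), array([0.1756, 0.0115]), -86.35594177246094) 0.1856
stop 112 (array([0.521 , 0.3131]), array([0.1201, 0.0453]), -0.5748977661132812) 0.0244
post_catch 34 (array([0.6178, 0.2665]), array([0.0289, 0.0144]), -81.56412982940674) 0.1397
frame 414 (array([0.5317, 0.2661]), array([0.2494, 0.1835]), 0.3012674152851105) 0.0133
bigbar 571 (array([0.5963, 0.5959]), array([0.2867, 0.0384]), 14.054754257202148) 0.2311
(84, 141, 3)
```

View pics/c0.png

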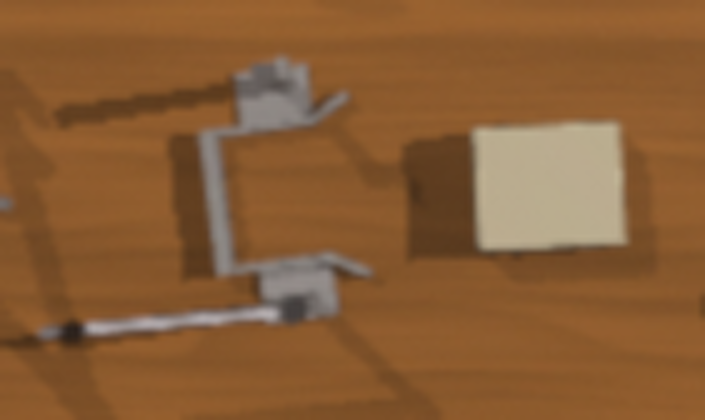

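The crop confirms the choice: the small cradle's mouth faces -y (to the right in the picture), its stop is at crop (215,200), its hinge is on the robot's side at (293,310), and the large case is at (550,187). I move in behind the large case and look with the wrist camera.

Emit:
apply_moves(motion=[[0.0225, 0.037, 0.002, 0.085, 0.085], [0.0225, 0.037, 0.002, 0.085, 0.085], [0.0225, 0.037, 0.002, 0.085, 0.085], [0.0225, 0.037, 0.002, 0.085, 0.085], [0.0225, 0.037, 0.002, 0.085, 0.085], [0.0225, 0.037, 0.002, 0.085, 0.085], [0.0225, 0.037, 0.002, 0.085, 0.085], [0.0225, 0.037, 0.002, 0.085, 0.085], [0.0225, 0.037, 0.002, 0.085, 0.085], [0.0225, 0.037, 0.002, 0.085, 0.085], [0.0225, 0.037, 0.002, 0.085, 0.085], [0.0225, 0.037, 0.002, 0.085, 0.085]])

```text
time: 1.3
tool_pos: [0.4379, -0.208, 0.2551]
tool_rot: [-1.571, 0.0, -0.297]
contact_force: [-0.0, -0.6, -0.5]
gripper_width: 0.0852
```

Emit:
apply_moves(motion=[[0.0225, 0.037, 0.002, 0.085, 0.085], [0.0225, 0.037, 0.002, 0.085, 0.085], [0.0225, 0.037, 0.002, 0.085, 0.085], [0.0225, 0.037, 0.002, 0.085, 0.085], [0, 0, 0, 0, 0.085]])

```text
time: 1.8
tool_pos: [0.5289, -0.0579, 0.2631]
tool_rot: [-1.569, -0.0, 0.047]
contact_force: [-0.6, 0.3, -0.3]
gripper_width: 0.085
```

```bash
python3 - <<'E'
from h import *
w=get('wrist');b=get('top');np.savez('v1.npz',sc=w['color'],sp=w['P'],tc=b['color'],tp=b['P'])
print(np.round(-w['R'].T@w['t'],3),np.round(w['R'][2],2),w['fov_y'],state()['qpos'])
save(cv2.resize(w['color'],(640,480)),'w1.png')
E
```

```text
[0.525 0.027 0.405] [ 0.02 -0.33 -0.95] 61.809891376335216 [-3.06096847e-01 -5.70876814e-02  1.89422111e+00 -5.10123345e-04
  1.30568529e+00 -3.47825752e-01]
```

View pics/w1.png

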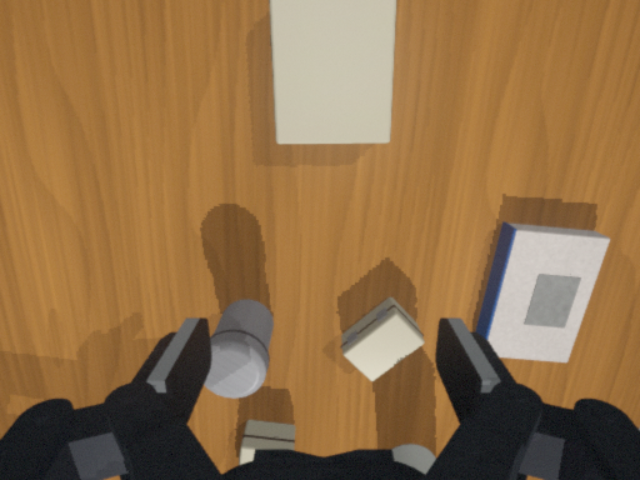

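The wrist view shows the large case at (333,70) with its rear edge at row 143; the canister, small case and binder are below it. The cradle lies past the top edge, so I move forward to see it.

Emit:
apply_moves(motion=[[0, 0.045, 0.02, 0, 0.085], [0, 0.045, 0.02, 0, 0.085], [0, 0.045, 0.02, 0, 0.085], [0, 0.045, 0.02, 0, 0.085], [0, 0.045, 0.02, 0, 0.085], [0, 0.045, 0.02, 0, 0.085], [0, 0, 0, 0, 0.085]])

```text
time: 2.6
tool_pos: [0.5279, 0.2111, 0.3868]
tool_rot: [-1.569, -0.005, 0.043]
contact_force: [0.3, -1.1, 0.5]
gripper_width: 0.085
```

```bash
python3 - <<'E'
from h import *
w=get('wrist');np.savez('v2.npz',sc=w['color'],sp=w['P'],R=w['R'],t=w['t'],f=w['f'])
save(cv2.resize(w['color'],(640,480)),'w2.png')
P=w['P']
m=(abs(P[...,2]-.05)<.005)&(P[...,1]<.14);print('large',m.sum(),rect(P,m))
for lo,hi in((.015,.021),(.022,.03),(.003,.009),(.155,.172),(.175,.195)):
    m=(P[...,2]>lo)&(P[...,2]<hi)&(P[...,1]>.14)&(P[...,1]<.5)&(P[...,0]<.7); print(lo,hi,m.sum(),rect(P,m) if m.sum()>4 else '')
E
```

```text
large 4010 (array([ 0.5132, -0.0528]), array([0.3501, 0.1222]), 79.38764953613281)
0.015 0.021 647 (array([0.528 , 0.2634]), array([0.1788, 0.1128]), 8.134778022766113)
0.022 0.03 765 (array([0.5238, 0.2918]), array([0.1854, 0.0789]), 7.812883377075195)
0.003 0.009 1979 (array([0.4726, 0.2577]), array([0.3197, 0.1083]), 8.320141792297363)
0.155 0.172 1442 (array([0.5227, 0.3104]), array([0.2026, 0.1313]), 4.923759937286377)
0.175 0.195 0
```

View pics/w2.png

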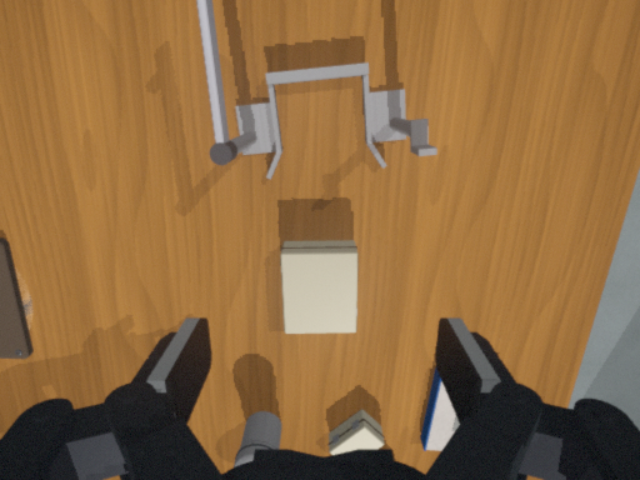

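```bash
cat > fit.py <<'E'
from h import *
from scipy.optimize import least_squares
P=np.load('v2.npz')['sp'].reshape(-1,3)
roi=(P[:,0]>.40)&(P[:,0]<.66)&(P[:,1]>.16)&(P[:,1]<.36)
ra=P[roi&(P[:,2]>.0155)&(P[:,2]<.0205)];st=P[roi&(P[:,2]>.0235)&(P[:,2]<.0285)]
def seg(p,a,b):
    a,b=np.array(a),np.array(b);s=np.clip((p-a)@(b-a)/((b-a)@(b-a)),0,1);return np.linalg.norm(p-a-s[:,None]*(b-a),axis=1)
def loc(p,q):
    c,s=np.cos(q[2]),np.sin(q[2]);return (p[:,:2]-q[:2])@np.array([[c,-s],[s,c]])
def res(q):
    l=loc(ra,q);l=l*[1,np.sign(1)];l[:,1]=abs(l[:,1])
    d=np.minimum(np.minimum(seg(l,(-20,57),(60,57)) if 0 else seg(l,(-.02,.057),(.06,.057)),seg(l,(-.02,.057),(-.051,.075))),.03)
    m=loc(st,q);return np.r_[d,seg(m,(q[3],-.054),(q[3],.054))]
r=least_squares(res,[.525,.255,np.radians(98),.0645],loss='soft_l1',f_scale=.002)
q=r.x;print('cradle',np.round(q[:2],4),np.degrees(q[2]),'stop',q[3],len(ra),len(st))
d=loc(st,q);print('stop x pct',np.percentile(d[:,0],[2,10,50,90,98]))
l=loc(ra,q);k=(l[:,0]>-.018)&(l[:,0]<.055)
for s in(1,-1):
    e=l[k&(np.sign(l[:,1])==s)];print('rail',s,np.percentile(e[:,1],[5,50,95]))
    f=l[(l[:,1]*s>0)&(l[:,0]<-.035)];print('lip end',f[:,0].min() if len(f) else '')
c,s=np.cos(q[2]),np.sin(q[2])
for n,x,y in(('mouth',-51,0),('hinge',0,92),('catch',0,-92)):print(n,q[0]+(c*x-s*y)/1e3,q[1]+(s*x+c*y)/1e3)
up=(P[:,2]>.15)&(P[:,2]<.172)&(P[:,1]>.15)&(P[:,0]<.7);u=loc(P[up],q)
b=u[u[:,1]>0];print('bar pts',b.min(0),b.max(0));cc=u[u[:,1]<-.05];print('catch',cc.min(0),cc.max(0),len(cc))
m=P[(abs(P[:,2]-.0505)<.004)&(P[:,1]<.13)&(P[:,1]>-.02)&(P[:,0]>.45)&(P[:,0]<.6)]
print('large',rect(m,np.ones(len(m),bool)))
E
python3 fit.py
```

```text
cradle [0.5276 0.2589] 97.93967103539752 stop 0.06638382775242098 621 729
stop x pct [0.0077243  0.06137217 0.06636121 0.07124043 0.0722669 ]
rail 1 [0.05424709 0.05693315 0.05980193]
lip end -0.052294715232008446
rail -1 [-0.05981498 -0.05700333 -0.05419534]
lip end -0.05180270454156154
mouth 0.5346761689478761 0.20840506068606962
hinge 0.4365134284405447 0.24620818722462884
catch 0.6187496155843265 0.2716241683250416
bar pts [-0.00920007  0.08184466] [0.12268721 0.10194628]
catch [-0.01853316 -0.10022465] [-0.01238707 -0.08374347] 128
large (array([0.5327, 0.0513]), array([0.1203, 0.0997]), -86.78199434280396)
```

Measured:

| Thing | x, y (m) | Yaw |
|---|---|---|
| Cradle | 0.5276, 0.2589 | 97.9° |
| Large case | 0.532, 0.051 | about 93° |

The rail, lip and stop sizes all match the description. I go behind the case and push with both fingertips spread to 60 mm.

Emit:
apply_moves(motion=[[0.0015, -0.0455, -0.02, 0.0015, 0.06], [0.0015, -0.0455, -0.02, 0.0015, 0.06], [0.0015, -0.0455, -0.02, 0.0015, 0.06], [0.0015, -0.0455, -0.02, 0.0015, 0.06], [0.0015, -0.0455, -0.02, 0.0015, 0.06], [0.0015, -0.0455, -0.02, 0.0015, 0.06], [0, 0, -0.045, 0, 0.06], [0, 0, -0.045, 0, 0.06], [0, 0, -0.045, 0, 0.06], [0, 0, -0.045, 0, 0.06], [0, 0, -0.045, 0, 0.06], [0, 0, -0.025, 0, 0.06]])

```text
time: 3.85
tool_pos: [0.5318, -0.0662, 0.0083]
tool_rot: [-1.568, 0.008, 0.045]
contact_force: [-0.8, 0.3, -0.8]
gripper_width: 0.0601
```

Emit:
apply_moves(motion=[[0, 0, 0, 0, 0.06]])

```text
time: 3.95
tool_pos: [0.5309, -0.0656, 0.008]
tool_rot: [-1.567, 0.011, 0.046]
contact_force: [-0.0, -0.4, -0.8]
gripper_width: 0.06
```

Emit:
apply_moves(motion=[[0.0035, 0.02, 0.006, 0.004, 0.06], [0.0005, 0.012, 0, 0, 0.06], [0, 0.007, 0, 0, 0.06], [0, 0.007, 0, 0, 0.06], [0, 0.007, 0, 0, 0.06]])

```text
time: 4.45
tool_pos: [0.5412, -0.0126, 0.0203]
tool_rot: [-1.573, -0.002, 0.054]
contact_force: [-0.5, -5.2, 2.0]
gripper_width: 0.0602
```

```bash
cat > lg.py <<'E'
from h import *
C=np.array([.5276,.2589]);th=np.radians(97.94)
def loc(p): 
    c,s=np.cos(th),np.sin(th);return (np.asarray(p)-C)@np.array([[c,-s],[s,c]])
for n in('scene','top'):
    P=get(n)['P'];m=(abs(P[...,2]-.0505)<.004)&(abs(P[...,0]-.535)<.085)&(P[...,1]>-.03)&(P[...,1]<.34)
    m=cv2.morphologyEx(m.astype(np.uint8),cv2.MORPH_OPEN,np.ones((3,3)))>0
    c,s,a=rect(P,m);print(n,m.sum(),c,s,a%180,'local mm',np.round(loc(c)*1e3,1),'dyaw',a%180-97.94)
s=state();print(np.round(s['tool_pos'],4),np.round(s['tool_rot'],3),'tool local',np.round(loc(s['tool_pos'][:2])*1e3,1),np.round(s['contact_force'],1))
E
python3 lg.py
```

```text
scene 75 [0.5344 0.0494] [0.0675 0.0672] 163.45055389404297 local mm [-208.4   22.2] dyaw 65.51055389404297
top 42 [0.5192 0.0909] [0.0651 0.0406] 0.10662085562944412 local mm [-165.2   31.5] dyaw -97.83337914437055
[ 0.5409 -0.0115  0.0199] [-1.571e+00 -1.000e-03  5.400e-02] tool local [-269.6   24.1] [-0.2 -0.2  0.3]
```

```bash
sed -i 's/-.0505)<.004/-.0505)<.009/' lg.py; cat >> lg.py <<'E'
import sys
if len(sys.argv)>1:
    d=get('scene');P=d['P'];R=P[...,2][(abs(P[...,0]-.535)<.05)&(abs(P[...,1]-.07)<.04)];print(np.round(np.percentile(R,[5,25,50,75,95]),3))
E
python3 lg.py x
```

```text
scene 508 [0.5318 0.0636] [0.1092 0.1075] 92.0588686466217 local mm [-194.    22.8] dyaw -5.881131353378294
top 422 [0.5315 0.0788] [0.0978 0.0816] 0.1734153777360916 local mm [-178.9   21. ] dyaw -97.7665846222639
[ 0.5404 -0.0115  0.0193] [-1.57   0.     0.053] tool local [-269.6   24.6] [ 0.6 -0.3  0.5]
[-0.754  0.024  0.047  0.051  0.351]
```

Emit:
apply_moves(motion=[[0.0006, 0.012, -0.003, 0.007, 0.06], [0.0006, 0.012, -0.003, 0.007, 0.06], [0.0006, 0.012, 0, 0.007, 0.06], [0.0006, 0.012, 0, 0.007, 0.06], [0.0006, 0.012, 0, 0.007, 0.06], [0.0006, 0.012, 0, 0.007, 0.06], [0.0006, 0.012, 0, 0.007, 0.06], [0.0006, 0.012, 0, 0.007, 0.06], [0.0006, 0.01, 0, 0.007, 0.06], [0.0003, 0.005, 0, 0.007, 0.06]])

```text
time: 5.7
tool_pos: [0.5462, 0.1003, 0.0133]
tool_rot: [-1.571, 0.0, 0.124]
contact_force: [1.4, -4.4, 2.5]
gripper_width: 0.0598
```

```bash
python3 lg.py
```

```text
scene 440 [0.5364 0.1597] [0.1393 0.1015] 99.25363826751709 local mm [-99.5   5. ] dyaw 1.3136382675170921
top 351 [0.5285 0.2002] [0.1006 0.0624] 4.458499431610107 local mm [-58.3   7.2] dyaw -93.48150056838989
[0.5458 0.1006 0.0129] [-1.569e+00  1.000e-03  1.230e-01] tool local [-159.3    3.9] [-0.3 -0.6  0.2]
```

Emit:
apply_moves(motion=[[0, 0.01, 0, 0.006, 0.06], [0, 0.01, 0, 0.006, 0.06], [0, 0.01, 0, 0.003, 0.06]])

```text
time: 6.1
tool_pos: [0.5462, 0.1293, 0.0133]
tool_rot: [-1.571, 0.0, 0.138]
contact_force: [0.6, -4.4, 2.3]
gripper_width: 0.06
```

```bash
cat >> lg.py <<'E'
P=get('top')['P'];l=loc(P[...,:2].reshape(-1,2)).reshape(P.shape[:2]+(2,))
m=(abs(P[...,2]-.0505)<.006)&(abs(l[...,1])<.075)&(l[...,0]>-.12)&(l[...,0]<.08);q=l[m]*1e3
print('front x',np.percentile(q[:,0],98))
for x0 in range(-100,60,15):
    e=q[abs(q[:,0]-x0)<7.5]
    if len(e)>8: print(x0,len(e),np.round([e[:,1].min(),e[:,1].max()],1))
E
python3 lg.py
```

```text
scene 433 [0.5335 0.1888] [0.1438 0.1052] 98.5164909362793 local mm [-70.2   3.8] dyaw 0.5764909362792991
top 293 [0.527  0.2352] [0.0976 0.0536] 0.28231629729270935 local mm [-23.4   3.9] dyaw -97.65768370270729
[0.5456 0.1307 0.0129] [-1.569e+00  1.000e-03  1.380e-01] tool local [-1.294e+02 -1.000e-01] [ 0.7  0.3 -0.2]
front x 0.2057141176816226
-55 27 [-42.   23.6]
-40 70 [-43.8  51.6]
-25 80 [-46.1  53.6]
-10 73 [-42.8  51.8]
5 19 [-40.5  45.6]
```

Emit:
apply_moves(motion=[[-0.001, 0.0095, 0, 0, 0.06], [-0.001, 0.0095, 0, 0, 0.06], [-0.001, 0.0095, 0, 0, 0.06], [-0.001, 0.0095, 0, 0, 0.06], [-0.001, 0.008, 0, 0, 0.06], [-0.001, 0.004, 0, 0, 0.06]])

```text
time: 6.85
tool_pos: [0.54, 0.1802, 0.0133]
tool_rot: [-1.571, -0.0, 0.139]
contact_force: [1.3, -2.5, -1.4]
gripper_width: 0.0597
```

Emit:
apply_moves(motion=[[-0.0006, 0.004, 0, 0, 0.06], [-0.0003, 0.002, 0, 0, 0.06]])

```text
time: 7.05
tool_pos: [0.5392, 0.1855, 0.0133]
tool_rot: [-1.571, 0.0, 0.138]
contact_force: [0.3, -3.3, -1.2]
gripper_width: 0.06
```

```bash
python3 lg.py
```

```text
scene 316 [0.5301 0.2518] [0.1366 0.0988] 111.16112327575684 local mm [-7.4 -1.5] dyaw 13.221123275756838
top 251 [0.5205 0.2913] [0.0995 0.0477] 7.381585597991943 local mm [33.1  2.6] dyaw -90.55841440200805
[0.5394 0.1856 0.0135] [-1.57  -0.     0.138] tool local [-74.2  -1.5] [-0.2  0.3  0.2]
front x 55.83430964523231
5 11 [-45.8  11.3]
20 76 [-46.6  52. ]
35 74 [-46.3  53.3]
50 72 [-47.1  52.2]
```

Emit:
apply_moves(motion=[[-0.0004, 0.002, 0, 0, 0.06], [-0.0002, 0.0015, 0, 0, 0.06]])

```text
time: 7.4
tool_pos: [0.5392, 0.1882, 0.0137]
tool_rot: [-1.572, -0.001, 0.138]
contact_force: [0.7, -2.2, 1.4]
gripper_width: 0.0599
```

Emit:
apply_moves(motion=[[-0.0002, 0.0015, 0, 0, 0.06], [-0.0001, 0.001, 0, 0, 0.06]])

```text
time: 7.6
tool_pos: [0.539, 0.1893, 0.0137]
tool_rot: [-1.575, -0.0, 0.139]
contact_force: [-0.1, -12.3, 2.7]
gripper_width: 0.0601
```

Emit:
apply_moves(motion=[[-0.0001, 0.001, 0, 0, 0.06], [0, 0.0005, 0, 0, 0.06]])

```text
time: 7.8
tool_pos: [0.5391, 0.1893, 0.0137]
tool_rot: [-1.577, 0.001, 0.139]
contact_force: [0.2, -17.0, 3.3]
gripper_width: 0.0604
```

```bash
python3 lg.py | tail -8
```

```text
scene 302 [0.5266 0.2662] [0.126  0.0668] 164.23985290527344 local mm [ 7.4 -0. ] dyaw 66.29985290527344
top 234 [0.519  0.2967] [0.0978 0.0446] 7.964012622833252 local mm [38.6  3.3] dyaw -89.97598737716675
[0.5391 0.1893 0.0137] [-1.577e+00  1.000e-03  1.390e-01] tool local [-70.6  -1.7] [  0.2 -14.7   3. ]
front x 59.1476064630995
20 61 [-47.   50.9]
35 73 [-46.2  49.8]
50 72 [-46.9  52.2]
```

The large case is home: it is square to the cradle within measurement and the push force rose to 17 N against the stop. Next is the medium case.

Emit:
apply_moves(motion=[[0.003, -0.03, 0, 0, 0.06], [0, -0.03, 0.03, 0, 0.085], [0, -0.02, 0.045, 0, 0.085], [0, -0.02, 0.045, 0, 0.085], [0, -0.02, 0.045, 0, 0.085], [0, -0.02, 0.045, 0, 0.085], [-0.007, -0.046, 0.005, -0.022, 0.085], [-0.007, -0.046, 0.005, -0.022, 0.085], [-0.007, -0.046, 0, -0.022, 0.085], [-0.007, -0.046, 0, -0.022, 0.085], [-0.007, -0.046, 0, -0.022, 0.085], [-0.007, -0.046, 0, -0.022, 0.085]])

```text
time: 9.15
tool_pos: [0.4991, -0.2245, 0.2336]
tool_rot: [-1.57, -0.002, 0.005]
contact_force: [-0.1, -0.5, 0.1]
gripper_width: 0.0847
```

Emit:
apply_moves(motion=[[-0.007, -0.046, 0, -0.022, 0.085], [-0.007, -0.046, 0, -0.022, 0.085], [-0.007, -0.046, 0, -0.022, 0.085], [-0.007, -0.046, 0, -0.022, 0.085], [0, 0, 0, 0, 0.085], [0, 0, 0, 0, 0.085]])

```text
time: 9.75
tool_pos: [0.4712, -0.4077, 0.2328]
tool_rot: [-1.569, -0.0, -0.084]
contact_force: [1.0, -0.4, -0.2]
gripper_width: 0.0852
```

```bash
cat > bx.py <<'E'
from h import *
# bx.py cam z x0 x1 y0 y1
cam=sys.argv[1];z,x0,x1,y0,y1=map(float,sys.argv[2:7]);P=get(cam)['P']
m=(abs(P[...,2]-z)<.005)&(P[...,0]>x0)&(P[...,0]<x1)&(P[...,1]>y0)&(P[...,1]<y1)
m=cv2.morphologyEx(m.astype(np.uint8),cv2.MORPH_OPEN,np.ones((3,3)))>0
c,s,a=rect(P,m);print(m.sum(),c,s,round(a%180,2),np.median(P[m][:,2]))
s=state();print(np.round(s['tool_pos'],4),np.round(s['tool_rot'],3))
E
python3 bx.py wrist .045 .38 .56 -.5 -.32; python3 bx.py top .05 .43 .65 .16 .36
```

```text
5197 [ 0.4733 -0.4112] [0.0999 0.0619] 84.32 0.04411573608620469
[ 0.4715 -0.4066  0.2329] [-1.569 -0.    -0.082]
172 [0.516  0.2604] [0.1175 0.082 ] 71.99 0.05067999198799438
[ 0.4717 -0.4061  0.2331] [-1.569 -0.    -0.081]
```

Emit:
apply_moves(motion=[[0.002, -0.005, -0.04, -0.018, 0.085], [0, 0, -0.045, 0, 0.085], [0, 0, -0.045, 0, 0.085], [0, 0, -0.045, 0, 0.085], [0, 0, -0.03, 0, 0.085], [0, 0, -0.014, 0, 0.085], [0, 0, 0, 0, 0.05], [0, 0, 0, 0, 0.05], [0, 0, 0, 0, 0.05], [0, 0, 0, 0, 0.05], [0, 0, 0, 0, 0.05]], squeeze=45)

```text
time: 10.95
tool_pos: [0.4741, -0.4129, 0.0159]
tool_rot: [-1.572, -0.002, -0.1]
contact_force: [1.0, 1.5, 0.8]
gripper_width: 0.0611
```

Emit:
apply_moves(motion=[[0, 0, 0.03, 0, 0.05], [0, 0, 0.045, 0, 0.05], [0, 0, 0.045, 0, 0.05], [0, 0.01, 0.045, 0, 0.05], [0, 0.02, 0.045, 0, 0.05], [0.004, 0.044, 0.01, 0.017, 0.05], [0.004, 0.044, 0.01, 0.017, 0.05], [0.004, 0.044, 0.01, 0.017, 0.05], [0.004, 0.044, 0.01, 0.017, 0.05], [0.004, 0.044, 0.01, 0.017, 0.05], [0.004, 0.044, 0.01, 0.017, 0.05], [0.004, 0.044, 0.01, 0.017, 0.05]])

```text
time: 12.15
tool_pos: [0.5007, -0.0726, 0.2945]
tool_rot: [-1.571, -0.0, 0.019]
contact_force: [1.9, -0.5, -3.9]
gripper_width: 0.0609
```

Emit:
apply_moves(motion=[[0.004, 0.044, 0.01, 0.017, 0.05], [0.004, 0.044, 0.01, 0.017, 0.05], [0.004, 0.044, 0.01, 0.017, 0.05], [0.004, 0.044, 0.01, 0.017, 0.05], [0.004, 0.044, 0.01, 0.017, 0.05], [0.004, 0.044, 0.01, 0.017, 0.05], [0.002, 0.02, 0.01, 0.017, 0.05], [0, 0, 0, 0, 0.05], [0, 0, 0, 0, 0.05]])

```text
time: 13.05
tool_pos: [0.5269, 0.2096, 0.3639]
tool_rot: [-1.572, 0.001, 0.139]
contact_force: [0.1, -0.5, -3.7]
gripper_width: 0.0612
```

```bash
cat > st.py <<'E'
# measure a stacked box top in the cradle frame, and the box held
from h import *
C=np.array([.5276,.2589]);th=np.radians(97.94)
cam,z,cx,cy,lx,ly=sys.argv[1],*map(float,sys.argv[2:7])
d=get(cam);P=d['P'];c,s=np.cos(th),np.sin(th);l=(P[...,:2]-C)@np.array([[c,-s],[s,c]])
m=(abs(P[...,2]-z)<.006)&(abs(l[...,0]-cx)<lx/2+.015)&(abs(l[...,1]-cy)<ly/2+.015)
m=cv2.morphologyEx(m.astype(np.uint8),cv2.MORPH_OPEN,np.ones((3,3)))>0
q=l[m];print(m.sum(),'zmed',np.median(P[m][:,2]));
k=rect(np.c_[q,q[:,:1]],np.ones(len(q),bool));print('local centre mm',k[0]*1e3,'size',k[1]*1e3,'yaw err',round(k[2],2),'world',np.round(C+np.array([[c,-s],[s,c]])@k[0],4))
s=state();t=s['tool_pos'];c,ss=np.cos(th),np.sin(th);print(np.round(t,4),np.round(s['tool_rot'],3),'tool local',np.round((t[:2]-C)@np.array([[c,-ss],[ss,c]])*1e3,1),round(float(s['gripper_width']),4))
if len(sys.argv)>7: save(cv2.resize(d['color'],(640,480)),sys.argv[7])
E
python3 st.py wrist .05 0 0 .12 .1 w3.png
```

```text
6365 zmed 0.0491633644945803
local centre mm [0.7 1.5] size [118.2 100.2] yaw err -0.02 world [0.526  0.2594]
[0.5269 0.209  0.3635] [-1.572e+00  1.000e-03  1.380e-01] tool local [-49.4   7.6] 0.0612
```

View pics/w3.png

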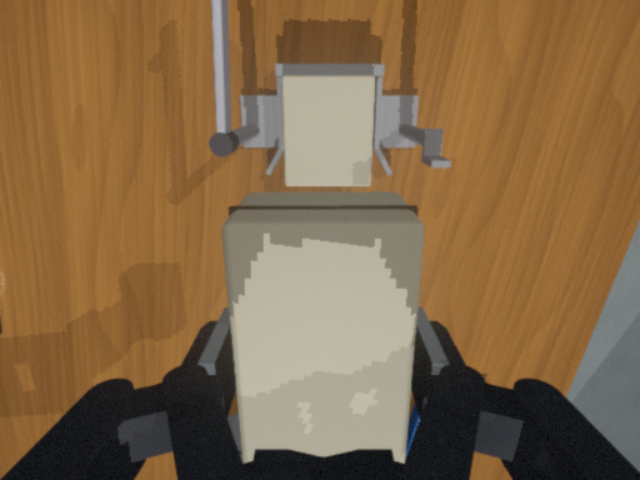

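The picture shows the large case home between the rails at (328,130), square, with the stop at row 70. The medium case is held level at (325,330). I measure its offset in the hand.

```bash
cat > held.py <<'E'
from h import *
h=float(sys.argv[1]) # top of held box above TCP
P=get('wrist')['P'];s=state();t=s['tool_pos'];yaw=s['tool_rot'][2]
m=(abs(P[...,2]-t[2]-h)<.008)&(np.hypot(P[...,0]-t[0],P[...,1]-t[1])<.075)
c,ss=np.cos(yaw),np.sin(yaw);q=(P[m][:,:2]-t[:2])@np.array([[c,-ss],[ss,c]])*1e3
z=P[m][:,2]-t[2];print(m.sum(),'z above tcp',np.percentile(z,[5,50,95]),'x(jaw)',np.percentile(q[:,0],[.5,99.5]),'y(fwd)',np.percentile(q[:,1],[.5,99.5]))
A=np.c_[q,np.ones(len(q))];print('tilt mrad',np.linalg.lstsq(A,z*1e3,rcond=None)[0][:2]*1e3)
f=q[abs(q[:,0])<20];print('front',np.percentile(f[:,1],99.5))
E
python3 held.py .029
```

```text
29641 z above tcp [0.02675252 0.02844039 0.02964285] x(jaw) [-40.81258761  42.16439569] y(fwd) [-38.38780648  50.73847652]
tilt mrad [-1.17333074 -9.69297129]
front 50.76040323482915
```

Emit:
apply_moves(motion=[[-0.0007, 0.049, 0, 0, 0.05], [0, 0, -0.045, 0, 0.05], [0, 0, -0.045, 0, 0.05], [0, 0, -0.045, 0, 0.05], [0, 0, -0.045, 0, 0.05], [0, 0, -0.045, 0, 0.05], [0, 0, -0.045, 0, 0.05], [0, 0, 0, 0, 0.05]])

```text
time: 13.95
tool_pos: [0.5204, 0.2553, 0.0857]
tool_rot: [-1.574, 0.018, 0.136]
contact_force: [-1.9, -1.2, -5.5]
gripper_width: 0.061
```

```bash
python3 st.py top .05 0 0 .12 .1
```

```text
12 zmed 0.05113210011115081
local centre mm [-50.8  44.5] size [12.8  8.2] yaw err -7.13 world [0.4905 0.2024]
[0.5234 0.2564 0.0901] [-1.572  0.01   0.136] tool local [-1.9  4.5] 0.0611
```

Emit:
apply_moves(motion=[[0, 0, 0, 0, 0.05], [0, 0, 0, 0, 0.05]])

```text
time: 14.2
tool_pos: [0.5294, 0.259, 0.0982]
tool_rot: [-1.57, -0.007, 0.137]
contact_force: [0.9, 0.6, -3.7]
gripper_width: 0.0612
```

```bash
python3 st.py top .05 0 0 .12 .1|tail -1
```

```text
[0.5292 0.2591 0.0981] [-1.57  -0.007  0.138] tool local [-0.  -1.6] 0.061
```

Emit:
apply_moves(motion=[[0, 0, -0.01, 0, 0.05], [0, 0, 0, 0, 0.05], [0, 0, 0, 0, 0.05], [0, 0, 0, 0, 0.05]])

```text
time: 14.65
tool_pos: [0.5266, 0.2587, 0.0844]
tool_rot: [-1.571, -0.0, 0.138]
contact_force: [-0.2, -0.2, -3.9]
gripper_width: 0.0612
```

```bash
python3 st.py top .05 0 0 .12 .1|tail -1
```

```text
[0.5267 0.2587 0.0844] [-1.571 -0.     0.138] tool local [-0.   0.9] 0.0614
```

Emit:
apply_moves(motion=[[-0.0005, -0.0009, -0.006, 0, 0.05], [0, 0, -0.006, 0, 0.05], [0, 0, -0.004, 0, 0.05], [0, 0, -0.001, 0, 0.05], [0, 0, -0.001, 0, 0.05], [0, 0, 0, 0, 0.05]])

```text
time: 15.3
tool_pos: [0.5262, 0.2577, 0.0662]
tool_rot: [-1.571, 0.0, 0.138]
contact_force: [0.2, 0.3, -3.6]
gripper_width: 0.0613
```

Emit:
apply_moves(motion=[[0, 0, -0.0007, 0, 0.05], [0, 0, -0.0003, 0, 0.05]])

```text
time: 15.5
tool_pos: [0.5264, 0.2579, 0.0658]
tool_rot: [-1.571, -0.001, 0.138]
contact_force: [-0.2, 0.2, -2.3]
gripper_width: 0.061
```

Emit:
apply_moves(motion=[[0, 0, -0.0005, 0, 0.05], [0, 0, 0, 0, 0.066], [0, 0, 0, 0, 0.085], [0, 0, 0, 0, 0.085], [0, 0, 0.01, 0, 0.085], [0, 0, 0.03, 0, 0.085], [0, 0, 0.045, 0, 0.085], [0, 0, 0.045, 0, 0.085], [0, 0, 0.045, 0, 0.085], [0, -0.03, 0.035, 0, 0.085], [0, -0.03, 0.03, 0, 0.085]])

```text
time: 16.6
tool_pos: [0.5263, 0.1977, 0.3088]
tool_rot: [-1.571, -0.004, 0.14]
contact_force: [0.4, 0.4, 0.3]
gripper_width: 0.0849
```

Emit:
apply_moves(motion=[[0, 0, 0.02, 0, 0.085], [0, 0, 0, 0, 0.085], [0, 0, 0, 0, 0.085]])

```text
time: 16.9
tool_pos: [0.526, 0.1978, 0.325]
tool_rot: [-1.571, -0.001, 0.138]
contact_force: [0.4, -0.8, -1.2]
gripper_width: 0.085
```

```bash
python3 st.py wrist .095 0 0 .1 .062; python3 st.py wrist .05 0 0 .12 .1
```

```text
4999 zmed 0.09412858890243356
local centre mm [-0.4  0.3] size [99.3 62.2] yaw err -0.08 world [0.5274 0.2585]
[0.5255 0.1979 0.3236] [-1.571  0.002  0.138] tool local [-60.1  10.5] 0.0856
2760 zmed 0.049077887970200566
local centre mm [0.6 1.5] size [118.7 100.3] yaw err 0.03 world [0.526  0.2593]
[0.5253 0.198  0.3228] [-1.571  0.003  0.139] tool local [-60.   10.7] 0.0849
```

Emit:
apply_moves(motion=[[0.0075, -0.042, 0, -0.0917, 0.085], [0.0075, -0.042, 0, -0.0917, 0.085], [0.0075, -0.042, -0.01, -0.0917, 0.085], [0.0075, -0.042, -0.01, -0.0917, 0.085], [0.0075, -0.042, -0.01, -0.0917, 0.085], [0.0075, -0.042, -0.01, -0.0917, 0.085], [0.0075, -0.042, -0.01, -0.0917, 0.085], [0.0075, -0.042, -0.01, -0.0917, 0.085], [0.0075, -0.042, -0.01, -0.0917, 0.085], [0.0075, -0.042, -0.01, -0.0917, 0.085], [0, 0, 0, 0, 0.085], [0, 0, 0, 0, 0.085]])

```text
time: 18.2
tool_pos: [0.6004, -0.222, 0.242]
tool_rot: [-1.572, 0.005, -0.779]
contact_force: [-0.1, 0.0, -0.2]
gripper_width: 0.0848
```

```bash
python3 bx.py wrist .040 .54 .66 -.28 -.16
```

```text
3003 [ 0.6019 -0.2215] [0.075  0.0499] 45.63 0.0390421980039924
[ 0.6007 -0.2212  0.2431] [-1.571  0.003 -0.778]
```

Emit:
apply_moves(motion=[[0.0012, -0.0003, -0.04, 0.003, 0.085], [0, 0, -0.045, 0, 0.085], [0, 0, -0.045, 0, 0.085], [0, 0, -0.045, 0, 0.085], [0, 0, -0.035, 0, 0.085], [0, 0, -0.015, 0, 0.085], [0, 0, -0.005, 0, 0.085], [0, 0, 0, 0, 0.04], [0, 0, 0, 0, 0.04], [0, 0, 0, 0, 0.04], [0, 0, 0, 0, 0.04], [0, 0, 0, 0, 0.04]], squeeze=40)

```text
time: 19.45
tool_pos: [0.6042, -0.2234, 0.0178]
tool_rot: [-1.569, -0.004, -0.776]
contact_force: [0.2, 1.0, 6.7]
gripper_width: 0.0491
```

Emit:
apply_moves(motion=[[0, 0, 0.03, 0, 0.04], [0, 0, 0.045, 0, 0.04], [0, 0, 0.045, 0, 0.04], [0, 0, 0.045, 0, 0.04], [-0.0075, 0.04, 0.015, 0.083, 0.04], [-0.0075, 0.04, 0.015, 0.083, 0.04], [-0.0075, 0.04, 0.015, 0.083, 0.04], [-0.0075, 0.04, 0.015, 0.083, 0.04], [-0.0075, 0.04, 0.015, 0.083, 0.04], [-0.0075, 0.04, 0.015, 0.083, 0.04], [-0.0075, 0.04, 0.015, 0.083, 0.04], [-0.0075, 0.04, 0.015, 0.083, 0.04]])

```text
time: 20.65
tool_pos: [0.5414, 0.0988, 0.3003]
tool_rot: [-1.571, -0.0, -0.109]
contact_force: [0.7, -0.2, -1.9]
gripper_width: 0.049
```

Emit:
apply_moves(motion=[[-0.0075, 0.04, 0.01, 0.083, 0.04], [-0.0075, 0.04, 0.01, 0.083, 0.04], [0, 0.025, 0.01, 0.083, 0.04], [0, 0.01, 0, 0, 0.04], [0, 0, 0, 0, 0.04], [0, 0, 0, 0, 0.04]])

```text
time: 21.25
tool_pos: [0.5271, 0.2114, 0.3287]
tool_rot: [-1.572, 0.002, 0.135]
contact_force: [0.1, 0.2, -1.5]
gripper_width: 0.049
```

```bash
python3 held.py .027; python3 st.py wrist .094 0 0 .1 .062
```

```text
17948 z above tcp [0.0202087  0.02138216 0.02803746] x(jaw) [-35.77687362  37.08369422] y(fwd) [-36.88766636  37.1953527 ]
tilt mrad [-2.79562667 -0.33701387]
front 37.25378966777616
4757 zmed 0.09413307003594745
local centre mm [-0.7  0.3] size [99.5 62.2] yaw err 0.06 world [0.5274 0.2582]
[0.5273 0.211  0.3288] [-1.571  0.002  0.135] tool local [-47.4   6.9] 0.0492
```

Emit:
apply_moves(motion=[[0, 0.03, 0, 0.002, 0.04], [0, 0.0173, -0.02, 0.001, 0.04], [0, 0, -0.04, 0, 0.04], [0, 0, -0.04, 0, 0.04], [0, 0, -0.04, 0, 0.04], [0, 0, -0.03, 0, 0.04], [0, 0, -0.015, 0, 0.04], [0, 0, -0.007, 0, 0.04], [0, 0, 0, 0, 0.04], [0, 0, 0, 0, 0.04], [0, 0, 0, 0, 0.04], [0, 0, 0, 0, 0.04]])

```text
time: 22.55
tool_pos: [0.5283, 0.26, 0.1395]
tool_rot: [-1.57, -0.003, 0.14]
contact_force: [-0.5, -0.1, -0.8]
gripper_width: 0.0493
```

```bash
python3 st.py top .05 0 0 .12 .1|tail -1
```

```text
[0.528  0.26   0.1392] [-1.57  -0.002  0.14 ] tool local [ 1.  -0.6] 0.0493
```

Emit:
apply_moves(motion=[[-0.0008, -0.0016, -0.01, -0.001, 0.04], [0, 0, -0.008, 0, 0.04], [0, 0, -0.004, 0, 0.04], [0, 0, -0.001, 0, 0.04], [0, 0, 0, 0, 0.04], [0, 0, 0, 0, 0.04]])

```text
time: 23.2
tool_pos: [0.5268, 0.2582, 0.115]
tool_rot: [-1.571, -0.0, 0.139]
contact_force: [0.6, -0.1, -1.5]
gripper_width: 0.0493
```

```bash
python3 st.py top .05 0 0 .12 .1|tail -1
```

```text
[0.5268 0.2583 0.1152] [-1.571e+00 -1.000e-03  1.390e-01] tool local [-0.5  0.8] 0.0493
```

Emit:
apply_moves(motion=[[0, -0.0001, -0.001, 0, 0.04], [0, 0, -0.0007, 0, 0.04], [0, 0, -0.0006, 0, 0.04]])

```text
time: 23.55
tool_pos: [0.5267, 0.258, 0.1128]
tool_rot: [-1.571, -0.0, 0.139]
contact_force: [-0.9, -0.0, 1.4]
gripper_width: 0.0493
```

Emit:
apply_moves(motion=[[0, 0, -0.0004, 0, 0.04], [0, 0, 0, 0, 0.04]])

```text
time: 23.75
tool_pos: [0.5267, 0.2581, 0.1128]
tool_rot: [-1.571, -0.0, 0.139]
contact_force: [-1.4, -0.4, 2.8]
gripper_width: 0.049
```

Emit:
apply_moves(motion=[[0, 0, 0, 0, 0.054], [0, 0, 0, 0, 0.07], [0, 0, 0, 0, 0.07], [0, 0, 0.01, 0, 0.07], [0, 0, 0.03, 0, 0.07], [0, 0, 0.045, 0, 0.07], [0, 0, 0.045, 0, 0.07], [0, -0.02, 0.045, 0, 0.05], [0, -0.03, 0.03, 0, 0.02], [0, -0.01, 0.02, 0, 0], [0, 0, 0, 0, 0], [0, 0, 0, 0, 0]])

```text
time: 24.95
tool_pos: [0.5265, 0.1982, 0.3372]
tool_rot: [-1.57, -0.001, 0.139]
contact_force: [0.6, 1.2, -0.6]
gripper_width: 0.0001
```

```bash
python3 st.py wrist .134 0 0 .076 .05; python3 st.py wrist .094 0 0 .1 .062;python3 st.py wrist .05 0 0 .12 .1 w4.png; cat > bar.py <<'E'
from h import *
C=np.array([.5276,.2589]);th=np.radians(97.94);c,s=np.cos(th),np.sin(th)
P=np.concatenate([get(k)['P'].reshape(-1,3) for k in sys.argv[1:]]);l=(P[:,:2]-C)@np.array([[c,-s],[s,c]])*1e3-[0,92]
r=np.hypot(*l.T);b=(P[:,2]>.155)&(P[:,2]<.170)&(r>15)&(r<200)&(l[:,1]>-189)
a=np.arctan2(l[b,0],-l[b,1]);print('bar',b.sum(),'angle',np.percentile(a,[10,50,90]),'rmax',r[b].max())
k=(P[:,2]>.177)&(P[:,2]<.19)&(r<200)&(r>100);print('knob',k.sum(),np.round(P[k].mean(0),4) if k.sum() else '',r[k].mean() if k.sum() else '')
E
python3 bar.py wrist; python3 bar.py top
```

```text
3543 zmed 0.13407308763052894
local centre mm [-1.1  0.1] size [75.2 50. ] yaw err -0.18 world [0.5277 0.2578]
[0.526  0.1984 0.3357] [-1.571  0.002  0.139] tool local [-59.7  10. ] -0.0002
992 zmed 0.09396098351685309
local centre mm [-1.2  0.6] size [99.3 61.3] yaw err -0.26 world [0.5272 0.2576]
[0.5258 0.1985 0.335 ] [-1.571  0.003  0.14 ] tool local [-59.6  10.2] 0.0004
2720 zmed 0.049043157573980936
local centre mm [0.6 1.5] size [119.8 100.1] yaw err -0.12 world [0.526  0.2593]
[0.5257 0.1986 0.3348] [-1.571  0.004  0.14 ] tool local [-59.5  10.2] 0.0001
bar 1124 angle [-0.06935225  1.4867805   1.57278658] rmax 189.33890524633452
knob 0  
bar 69 angle [1.4936669  1.52551377 1.56524975] rmax 193.80162439630257
knob 13 [0.4202 0.4087 0.1852] 163.33897940277078
```

View pics/w4.png

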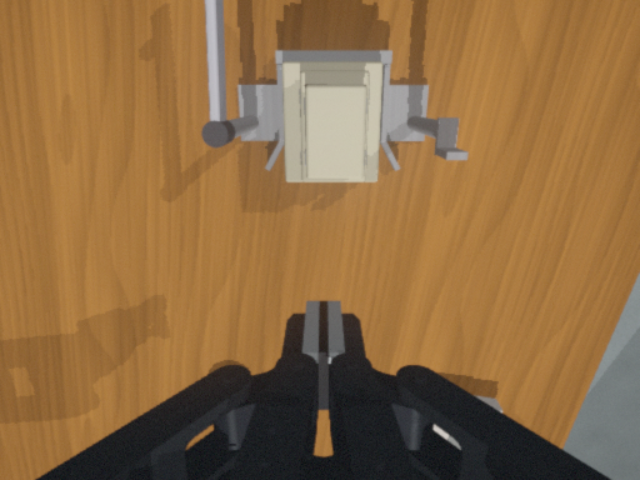

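The column is centred to about 1.5 mm. It shows at (335,125), with the bar swung out along +x at column 215. I will straddle the bar 135 mm from the hinge and sweep it closed.

Emit:
apply_moves(motion=[[-0.0204, 0.0364, 0, -0.008, 0.034], [-0.0204, 0.0364, 0, -0.008, 0.034], [-0.0204, 0.0364, 0, -0.008, 0.034], [-0.0204, 0.0364, 0, -0.008, 0.034], [-0.0204, 0.0364, -0.02, -0.008, 0.034], [0, 0, -0.04, 0, 0.034], [0, 0, -0.04, 0, 0.034], [0, 0, -0.02, 0, 0.034], [0, 0, 0, 0, 0.034], [0, 0, 0, 0, 0.034], [0, 0, 0, 0, 0.034]])

```text
time: 26.3
tool_pos: [0.4255, 0.3807, 0.2191]
tool_rot: [-1.569, -0.003, 0.099]
contact_force: [0.6, -0.2, -0.2]
gripper_width: 0.0337
```

```bash
cat > arc.py <<'E'
from h import *
H=np.array([.4365,.2462]);th=np.radians(97.94)
s=state();t=s['tool_pos'];c,ss=np.cos(th),np.sin(th)
l=(t[:2]-H)@np.array([[c,-ss],[ss,c]]);print(np.round(t,4),np.round(s['tool_rot'],3),'r',np.hypot(*l),'phi',np.arctan2(l[0],-l[1]),np.round(s['contact_force'],1))
if len(sys.argv)>1:
    r=.135
    for p in map(float,sys.argv[1:]): 
        d=r*np.array([np.sin(p),-np.cos(p)]);print(p,np.round(H+[c*d[0]-ss*d[1],ss*d[0]+c*d[1]],4),'yaw',round(th-np.pi+p,4))
E
python3 arc.py 1.53 1.4 1.2 1 .8 .6 .4 .2 0; python3 st.py wrist .05 0 0 .12 .1 w5.png|tail -1
```

```text
[0.4255 0.3807 0.2191] [-1.569 -0.003  0.099] r 0.13494323034947295 phi 1.51375609981122 [ 0.6 -0.2 -0.2]
1.53 [0.4233 0.3806] yaw 0.0978
1.4 [0.4408 0.3811] yaw -0.0322
1.2 [0.4676 0.3776] yaw -0.2322
1.0 [0.493  0.3688] yaw -0.4322
0.8 [0.5163 0.3551] yaw -0.6322
0.6 [0.5363 0.3371] yaw -0.8322
0.4 [0.5524 0.3154] yaw -1.0322
0.2 [0.5638 0.291 ] yaw -1.2322
0.0 [0.5702 0.2648] yaw -1.4322
[0.4256 0.3807 0.2194] [-1.569 -0.003  0.099] tool local [134.7  84.2] 0.0341
```

View pics/w5.png

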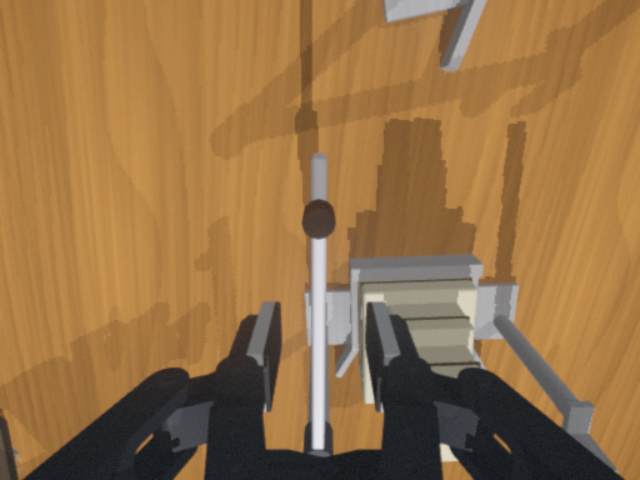

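The bar runs between the open fingers (bar at column 318, fingers at 270 and 375), and the knob at (318,218) is clear beyond them. I descend and sweep.

Emit:
apply_moves(motion=[[0, 0, -0.03, 0, 0.034], [0, 0, -0.025, 0, 0.034], [0, 0, -0.012, 0, 0.034], [0, 0, -0.005, 0, 0.034], [0, 0, 0, 0, 0.026], [0, 0, 0, 0, 0.026]])

```text
time: 26.95
tool_pos: [0.4255, 0.3806, 0.1468]
tool_rot: [-1.57, -0.002, 0.099]
contact_force: [-0.6, -0.2, 0.5]
gripper_width: 0.0261
```

Emit:
apply_moves(motion=[[0.0076, 0.0003, 0, -0.066, 0.026], [0.0077, 0.0002, 0, -0.065, 0.026], [0.0134, -0.0012, 0, -0.1, 0.026], [0.0134, -0.0023, 0, -0.1, 0.026], [0.013, -0.0038, 0, -0.1, 0.026], [0.0124, -0.005, 0, -0.1, 0.026], [0.012, -0.0062, 0, -0.1, 0.026], [0.0113, -0.0075, 0, -0.1, 0.026], [0, 0, 0, 0, 0.026]])

```text
time: 27.85
tool_pos: [0.5172, 0.3542, 0.1467]
tool_rot: [-1.568, -0.002, -0.633]
contact_force: [-0.0, 0.3, -0.2]
gripper_width: 0.0261
```

```bash
python3 arc.py; python3 bar.py top scene
```

```text
[0.5172 0.3542 0.1467] [-1.568 -0.002 -0.633] r 0.1348551401091303 phi 0.7903059293087031 [-0.   0.3 -0.2]
bar 172 angle [0.58331294 0.80229111 0.89208309] rmax 191.45941855699436
knob 17 [0.5363 0.3687 0.1816] 162.20791902713995
```

Emit:
apply_moves(motion=[[0.0099, -0.008, 0, -0.1, 0.026], [0.0092, -0.0091, 0, -0.1, 0.026], [0.0085, -0.0105, 0, -0.1, 0.026], [0.0076, -0.0112, 0, -0.1, 0.026], [0.0062, -0.012, 0, -0.1, 0.026], [0.0052, -0.0124, 0, -0.1, 0.026], [0.002, -0.0065, 0, -0.05, 0.026], [0.0018, -0.0064, 0, -0.05, 0.026], [0, 0, 0, 0, 0.026]])

```text
time: 28.85
tool_pos: [0.5657, 0.2785, 0.1457]
tool_rot: [-1.57, 0.0, -1.331]
contact_force: [-1.1, 0.6, 0.1]
gripper_width: 0.0258
```

```bash
python3 arc.py; python3 bar.py top scene
```

```text
[0.5657 0.2785 0.1457] [-1.57   0.    -1.331] r 0.1331863775899956 phi 0.10633564233758053 [-1.1  0.6  0.1]
bar 118 angle [-0.08641535  0.13638023  0.20204726] rmax 191.01925238179018
knob 48 [0.577  0.2884 0.1835] 147.8443646615773
```

Emit:
apply_moves(motion=[[0.0017, -0.0066, 0, -0.05, 0.026], [0.0017, -0.0066, 0, -0.05, 0.026], [0.0004, -0.003, 0, 0, 0.026], [0.0004, -0.003, 0, 0, 0.026]])

```text
time: 29.35
tool_pos: [0.5699, 0.2597, 0.1453]
tool_rot: [-1.57, 0.001, -1.43]
contact_force: [-0.2, 1.5, -0.4]
gripper_width: 0.026
```

Emit:
apply_moves(motion=[[0.0002, -0.0015, 0, 0, 0.026], [0.0002, -0.0015, 0, 0, 0.026]])

```text
time: 29.55
tool_pos: [0.5704, 0.2564, 0.1453]
tool_rot: [-1.57, 0.0, -1.431]
contact_force: [1.0, 1.2, -0.2]
gripper_width: 0.0258
```

Emit:
apply_moves(motion=[[0.0002, -0.0015, 0, 0, 0.026], [0.0001, -0.001, 0, 0, 0.026]])

```text
time: 29.75
tool_pos: [0.5705, 0.2556, 0.1453]
tool_rot: [-1.57, 0.005, -1.433]
contact_force: [0.0, 8.5, -1.6]
gripper_width: 0.0264
```

Emit:
apply_moves(motion=[[0.0001, -0.001, 0, 0, 0.026], [0.0001, -0.001, 0, 0, 0.026]])

```text
time: 29.95
tool_pos: [0.5706, 0.2555, 0.1452]
tool_rot: [-1.569, 0.009, -1.433]
contact_force: [0.8, 14.4, -2.1]
gripper_width: 0.0261
```

The bar is at its stop: the force is rising while the position stays still. I release and rise clear.

Emit:
apply_moves(motion=[[-0.0005, 0.004, 0, 0, 0.026], [-0.0005, 0.005, 0, 0, 0.032], [0, 0, 0.01, 0, 0.034], [0, 0, 0.03, 0, 0.034], [0, 0, 0.04, 0, 0.034], [0, 0, 0.045, 0, 0.034], [0, -0.045, 0.02, 0.08, 0.034], [0, -0.045, 0.01, 0.1, 0.034], [0, -0.045, 0, 0.1, 0.034], [0, -0.045, 0, 0.1, 0.034], [0, -0.045, 0, 0.1, 0.034], [0, 0, 0, 0, 0.034]])

```text
time: 31.15
tool_pos: [0.5698, 0.0306, 0.3011]
tool_rot: [-1.572, -0.002, -0.957]
contact_force: [0.5, 0.7, 0.6]
gripper_width: 0.0338
```

```bash
python3 bar.py top; python3 bar.py scene; python3 st.py top .134 0 0 .076 .05; python3 st.py top .094 0 0 .1 .062;  python3 - <<'E'
from h import *
d=get('scene');a=d['color'][120:250,230:460];b=get('wrist')['color']
top=cv2.resize(a,(690,390),interpolation=cv2.INTER_CUBIC);save(top,'f.png')
v=np.load('v0.npz');t=get('top')['color']
print('changed in bystander windows',[int((cv2.absdiff(v['tc'][y0:y1,x0:x1],t[y0:y1,x0:x1]).max(2)>40).sum()) for x0,y0,x1,y1 in((313,218,337,242),(357,162,395,195),(284,135,332,170))])
E
```

```text
bar 93 angle [-0.06988017 -0.00815565  0.04533082] rmax 188.7669484016103
knob 12 [0.5969 0.2676 0.1846] 161.87131840517733
bar 112 angle [-0.10488036 -0.02908624  0.01928685] rmax 189.19578093119165
knob 14 [0.6007 0.267  0.1819] 165.5649213025083
101 zmed 0.13515681146359096
local centre mm [-5.9  1.9] size [62.4 46.5] yaw err -7.87 world [0.5265 0.2528]
[0.5698 0.0357 0.3007] [-1.57  -0.    -0.954] tool local [-226.9  -11. ] 0.0341
0 zmed nan
local centre mm [0. 0.] size [0. 0.] yaw err 0.0 world [0.5276 0.2589]
[0.5698 0.0364 0.3005] [-1.57  -0.    -0.952] tool local [-226.2  -11.1] 0.0343
changed in bystander windows [0, 0, 0]
  return _methods._mean(a, axis=axis, dtype=dtype,
  ret = ret.dtype.type(ret / rcount)
```

View pics/f.png

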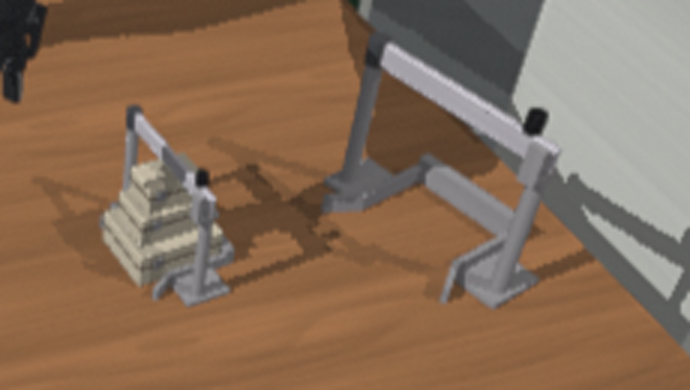

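The picture shows the bar over the column with its end in the catch at (203,195), the column straight under it, and the gripper clear at upper left.

```bash
python3 -c "
from plant import arm;print(arm.hand_in())"
```

```text
the job is handed in; nothing more can be done
None
```

The job is done and handed in at about 31 s of the 72 s. The large case is home in the smaller cradle, the medium and small cases are stacked on it, and the hold-down arm is closed.

- **Large case:** I pushed it in with two low fingertips. The push force rose to 17 N against the back stop. The case measured within 1 mm of home along the cradle, 1.5 mm to one side between the rails, and square to about 0.1°.
- **Stack:** The wrist view put the medium case about 1.5 mm from the large case's centre. The small case was about 0.5 mm from the medium's, with yaw errors under 0.3°. That is about what the 2 mm calibration can resolve.
- **Hold-down arm:** I swept it shut until it stopped moving at about 14 N. The last views measured its angle as -0.01 rad from the top camera and -0.03 rad from the scene camera, against 0 for closed. The scene picture shows its end in the catch.
- **Bystanders:** In the top view, the image areas around the canister, bottle and binder showed no change from the start.
- **Check that failed:** With the bar closed, it hides most of the column from above. The final top-camera reading of the small case (about 6 mm and 8° off) covered only part of its top, and the medium case gave no reading. The stack figures above therefore come from before the bar was swung. The last scene picture shows the column standing straight.

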